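Fit the plug-in pressure gauge to the gas manifold

TASK

Take the red pressure gauge out of the rack and push its stem straight down into the open push-in outlet of the gas manifold, with steady force and never more than 30 N, until the fitting locks it. Then, still holding it, tug it upward with about 10 N to prove that it is held, and let go, leaving it locked upright in the outlet and everything else where it was.

Things in the scene. Friction and masses are not known exactly. Their poses are not given: they have to be found in the camera images.
- gauge: Pressure gauge, 250 g, dial up, stem down in a rack hole. Origin: centre of the underside of its brass hexagon (the face on the rack); own z up along the stem's axis. Above the origin: hexagon 24 mm across flats to 8 mm, then the round case 44 mm wide to 38 mm. Below: the steel stem, 16 mm diameter; its length varies from gauge to gauge: it stands out 33 to 43 mm. Yaw does not matter.
- gauge_boot (a point): Middle of the gauge's case, 23 mm above its origin: red grippy rubber boot, 44 mm diameter, from 8 to 38 mm. Hold it here. More than 30 N of push or pull between gauge and fitting damages it. From its lower end the stem has: a taper from 11 to 16 mm diameter over 4 mm, a 16 mm land 8 mm long, a groove of 9 mm diameter 6 mm long, a 3 mm cone back to 16 mm.
- fitting: The open push-in outlet, fixed on the manifold's top, bore straight up: black body 28 mm diameter on a brass hexagon, blue ring collar at the mouth. Origin: centre of its underside on the manifold's top face; x and y axes as the manifold's. Body top at 24 mm, collar top at 29 mm above the origin. Collar mouth 18 mm, bore 17.5 mm wide.
- bore_stop (a point): Centre of the bore's bottom, a hard stop 2 mm above the fitting's origin. Pushed in, the stem's taper spreads the jaws (its end 19 to 14 mm above the origin) against 8 to 18 N; the land then slides through against about 4 N until the jaws snap into the groove (end at 4 mm: locked); 2 mm farther the stem stands on the stop. Locked, the gauge has 2 mm of play up and down.
- collet: The four spring jaws inside the fitting, linked to the collar and hidden below it; origin on the fitting's axis at the jaws' flat underside, 16 mm above the fitting's origin. Only pulling a locked stem upward loads that underside.
- collar (a joint): Blue release collar of the fitting: 0 up (jaws closed), 0.0038 m fully down (jaws open: pressing it releases the stem). It dips by itself, about 2 mm, while the stem's land forces the jaws apart, and comes back to 0 when they snap into the groove.
- manifold: Aluminium gas manifold bar, 40 x 200 x 40 mm, bolted to the bench; origin centre of its underside, long side along its own y, top face at 40 mm. Three outlets in a row, 60 mm apart along y (at -60, 0, +60 mm): one is the open fitting, the other two look the same but are closed with grey plugs, 44 mm high above the manifold.
- rack: Plywood block, 50 x 220 x 46 mm, fixed; origin centre of its underside, long side along its own y. Three through holes 20 mm in diameter at y = -70, 0, +70 mm hold the gauge, the silencer and the spare plug in any order.
- silencer: Bystander in the rack: brass silencer with black flange and stem, 20 mm diameter, 40 mm above the rack. Leave it in place.
- spare_plug: Bystander in the rack: grey blanking plug, head 21 mm diameter, 18 mm above the rack. Leave it in place.
- bore_block: Bystander: dark steel block with two bores, 80 x 45 x 25 mm, lying on the bench. Leave it in place.
- screwdriver: Bystander: screwdriver with red handle, 170 mm long, lying on the bench. Leave it in place.
There are look-alikes about, which are no part of the job. What is shaped like the gauge but green is not meant.

How it is judged:
On the way, in this order (a step that is already met when the one before it is completed fails the run):
1. the gauge is pushed in until the jaws have snapped shut behind its land (locked) (horizontal distance between gauge and fitting below 0.004 m and z of gauge in the frame of fitting below 0.0485 m and value of joint collar below 0.0007 m), for 0.1 s.
2. the locked gauge is tugged upward against the jaws with more than 6 N and stays locked (contact force between gauge and collet above 6 N and z of gauge in the frame of fitting below 0.0485 m and value of joint collar below 0.0007 m), for 0.1 s.
At the end, for the whole second after the job is handed in: The gauge is locked in the open outlet: within 4 mm of its axis, its origin less than 48.5 mm above the fitting's origin, the collar back up (under 0.7 mm), less than 0.12 rad from upright, released and at rest (all of step 1 and angle between gauge's own z axis and vertical below 0.12 rad and linear speed of gauge below 0.02 m/s); the robot touches nothing.
It fails at once if the gauge is pushed against or pulled on the fitting with more than 30 N (contact force between gauge and fitting above 30 N).
It fails at once if a bystander is disturbed (moved more than 15 mm) (distance of any of silencer, spare_plug, bore_block, screwdriver from where it was at the start of the episode above 0.015 m).
It also fails if it takes over 67 s, if anything falls off the work surface, if the arm or the gripper's body presses on something with over 40 N, if the wrist force passes 120 N, or if a joint passes its speed limit or range.

ROBOT

A 6-joint arm with a two-finger parallel gripper is mounted at the origin on the work surface. World frame = base frame: x ahead of the robot, y to its left, z up, the work surface at z = 0. Lengths are in m, angles in rad, forces in N, time in s.
With the tool pointing down it reaches from about 0.225 to 0.875 m from the base axis. Payload 3.4 kg.
Tool frame: the origin (TCP) lies between the finger pads; the fingertips stand 11 mm ahead of it and the grasp point (between the pads) lies 8 mm behind it; z points along the fingers, y is the line along which they close (so a half turn about z gives the same grasp; the last joint's range is limited). The gripper opens to 85 mm and grips with 20 to 120 N. Pads are 22 mm wide; open, the fingers measure 114 mm over their backs; the gripper's body (76 mm by 85 mm) begins 54 mm behind the grasp point. The pads swing forward as they close: fully open they stand 13 mm farther back than shut.
Start: joints at [-1.385, 0.276, 1.505, -0, 1.361, -0.121], TCP at [0.174, -0.548, 0.242] pointing down, gripper open.
Joint ranges: [-2.89, 2.89], [-0.75, 2.08], [0.22, 2.7], [-1.18, 4.32], [0.11, 2.71], [-2.7, 2.7]. Speed limits (rad/s): [2.57, 2.57, 3.14, 3.14, 3.14, 3.14].

INTERFACE

Orientations are given as a unit quaternion [w, x, y, z].
In Python, from rig import sensors, eyes, manip gives the robot as it stands.
- The arm moves only by the tool drive_tool, never from a script. Its argument "deltas" is a list of rows, each an object with "linear": the shift along the world's x, y, z in mm, a list of three; "twist": the turn about the world's z in degrees; "claw": the opening, from 0 (shut) to 1 (fully open). In form: [{"linear": [tx, ty, tz], "twist": twist, "claw": claw}, ...]. A call has 1 to 12 rows; each row is the pose to reach, as a shift and turn from the pose commanded when the call began; what a row does not reach only later rows make up. A row lasts 1/12 s, in which the tool goes at most 41.7 mm and 7.16 degrees, less where a joint would pass 70% of its speed; a pose out of reach is approached as far as the arm can. A call with a gripper value outside its range is refused whole. The fingers move at their own pace and stop on an object; "squeeze" is the grip in N (left out, the last holds). Time passes only in rows, so rows that repeat a pose let the fingers close. It gives the time, the measured TCP pose, the force, the opening and the grip force at its end, in the units of the state.
- sensors.get_state(): the state, without advancing time (a new reading comes with each control period).
- eyes.get_image(name): name is "scene" or "top" or "wrist"; returns the picture (384x512x3 uint8, red, green, blue); there is no depth.
- eyes.camera_model(name): a dict with "intrinsics" (3x3 intrinsics, pixels), "R" (3x3) and "t" (3): a world point X has camera coordinates R X + t. Camera axes: x right, y down, z forward; pixel columns grow to the right and rows downward; lengths in m; the calibration is good to about 2 mm. A picture is of the moment at which its call begins: read the wrist's pose just before it. camera_model takes no time and is no camera call; for the wrist camera it gives the pose at the moment of the call.
- manip.sign_off(): hands the job in; it is judged then, once.
The state is a dict: "clock": time; "qpos": joint angles; "qd": joint speeds; "effort": joint torques, N m; "position": TCP position; "ee_rot": TCP orientation; "contact_force": force on the tool from outside, world axes, zero at the start; "moment": the same for the moment, N m; "width": finger opening in m; "gripper_force": force on a finger pad.
Only numpy, scipy, OpenCV 4.12 (cv2) and the standard library are available. Lean on these libraries where they do the work, as an engineer would, in place of code of your own. Each camera call takes 0.05 s, during which the arm holds its last target. There are 200 camera calls.

## Working session

There is one attempt and no reset: what is moved stays moved. The work goes in short steps, Python scripts to look and compute and a tool call to move; the robot and the scene stay as the last step left them, time stands still between calls to the robot, and variables do not carry over. Pictures are saved under pics/ and viewed, at most 10 in all, crops included, and the job is handed in when it is done.

Besides the shell and the picture viewer there is one more tool, called after "Request:" in YAML: its name, and indented under it one key for each argument. drive_tool: Moves the arm, as the interface text tells. Its arguments: {"type":"object","properties":{"deltas":{"type":"array","items":{"type":"object","properties":{"linear":{"type":"array","items":{"type":"number"}},"twist":{"type":"number"},"claw":{"type":"number"}}}},"squeeze":{"type":"number"}},"required":["deltas"]}

```bash
mkdir -p pics
cat > h.py <<'E'
import numpy as np, cv2
from rig import sensors, eyes, manip
def shot(n,f):
    m=eyes.camera_model(n); im=eyes.get_image(n)
    cv2.imwrite('pics/'+f,im[:,:,::-1]); np.savez('pics/'+f+'.npz',K=m['intrinsics'],R=m['R'],t=m['t']); return im
def back(f,uv,z):
    d=np.load('pics/'+f+'.npz');K,R,t=d['K'],d['R'],d['t']
    r=R.T@np.linalg.inv(K)@np.array([uv[0],uv[1],1.]);c=-R.T@t
    return c+r*(z-c[2])/r[2]
def proj(f,X):
    d=np.load('pics/'+f+'.npz');p=d['K']@(d['R']@np.array(X)+d['t']);return p[:2]/p[2]
E
python3 - <<'E'
from h import *
shot('top','top1.png');shot('scene','sc1.png')
for f in('top1.png','sc1.png'):
    d=np.load('pics/'+f+'.npz');print(-d['R'].T@d['t'],d['K'][0,0])
s=sensors.get_state();print({k:np.round(v,3) for k,v in s.items()})
E
```

```text
[ 0.49977917 -0.02222185  1.04496922] 446.546155824362
[1.31903158 0.1937171  0.55545106] 380.5275769043655
{'clock': np.float64(0.1), 'qpos': array([-1.385,  0.277,  1.506, -0.   ,  1.361, -0.121]), 'qd': array([-0.   , -0.001, -0.003,  0.001,  0.   , -0.   ]), 'effort': array([ 2.000e-03, -4.177e+01, -2.464e+01, -0.000e+00,  6.000e-03,
       -0.000e+00]), 'position': array([ 0.174, -0.548,  0.242]), 'ee_rot': array([-0.001,  0.988,  0.153, -0.   ]), 'contact_force': array([-1.386,  0.572,  0.202]), 'moment': array([ 0.01 , -0.002,  0.01 ]), 'gripper_force': np.float64(0.0), 'width': np.float64(0.085)}
```

View pics/top1.png

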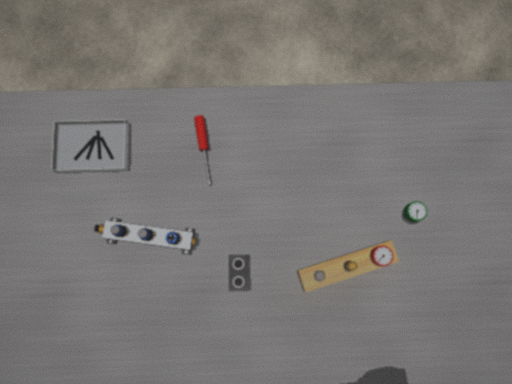

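View pics/sc1.png

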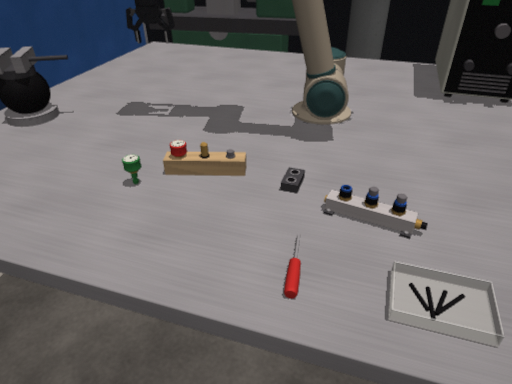

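The top view shows the red gauge at pixel (383,256), at the right end of the rack. The open outlet is the right-hand one on the manifold, at (173,238); the other two carry grey plugs. I'll measure both.

```bash
cat > m.py <<'E'
from h import *
im=cv2.cvtColor(cv2.imread('pics/top1.png'),cv2.COLOR_BGR2HSV)
def cen(mask,box):
    x0,y0,x1,y1=box;m=np.zeros_like(mask);m[y0:y1,x0:x1]=mask[y0:y1,x0:x1]
    c,_=cv2.findContours(m,cv2.RETR_EXTERNAL,cv2.CHAIN_APPROX_NONE);c=max(c,key=cv2.contourArea)
    return cv2.minEnclosingCircle(c),cv2.minAreaRect(c)
red=(((im[...,0]<8)|(im[...,0]>172))&(im[...,1]>120)).astype(np.uint8)
blue=((abs(im[...,0].astype(int)-115)<15)&(im[...,1]>110)).astype(np.uint8)
g=cen(red,(360,235,410,280));f=cen(blue,(158,225,188,252))
print(g,f)
print('gauge',back('top1.png',g[0][0],.084),'fit',back('top1.png',f[0][0],.069))
a,b=back('top1.png',(320,276),.064),back('top1.png',g[0][0],.084);print('rack dir',np.degrees(np.arctan2(*(b-a)[1::-1])),np.linalg.norm((b-a)[:2]))
a,b=back('top1.png',(119,230),.084),back('top1.png',f[0][0],.069);print('man dir',np.degrees(np.arctan2(*(b-a)[1::-1])),np.linalg.norm((b-a)[:2]))
from scipy.spatial.transform import Rotation as Ro
q=sensors.get_state()['ee_rot'];print(Ro.from_quat(q[[1,2,3,0]]).as_matrix().round(3))
E
python3 m.py
```

```text
(((380.0, 255.5), 9.708344459533691), ((375.539794921875, 254.56103515625), (9.115962982177734, 19.416486740112305), 11.888657569885254)) (((171.60389709472656, 237.5129852294922), 5.627425193786621), ((171.5, 237.0), (10.0, 11.0), 90.0))
gauge [ 0.5218678  -0.29023898  0.084     ] fit [0.5727679 0.1574124 0.069    ]
rack dir -72.57969718512967 0.13378039695791782
man dir -99.22157963002469 0.11150373864561514
[[ 0.953  0.302 -0.   ]
 [ 0.302 -0.953  0.002]
 [ 0.    -0.002 -1.   ]]
```

Request:
drive_tool:
  deltas:
    - {"linear": [348,256,-20],"twist": 90,"claw": 1}
    - {"linear": [348,256,-20],"twist": 90,"claw": 1}
    - {"linear": [348,256,-20],"twist": 90,"claw": 1}
    - {"linear": [348,256,-20],"twist": 90,"claw": 1}
    - {"linear": [348,256,-20],"twist": 90,"claw": 1}
    - {"linear": [348,256,-20],"twist": 90,"claw": 1}
    - {"linear": [348,256,-20],"twist": 90,"claw": 1}
    - {"linear": [348,256,-20],"twist": 90,"claw": 1}
    - {"linear": [348,256,-20],"twist": 90,"claw": 1}
    - {"linear": [348,256,-20],"twist": 90,"claw": 1}
    - {"linear": [348,256,-20],"twist": 90,"claw": 1}
    - {"linear": [348,256,-20],"twist": 90,"claw": 1}

```text
clock: 1.1
position: [0.5247, -0.2889, 0.2213]
ee_rot: [-0.0, 0.615, 0.789, 0.001]
contact_force: [-0.3, -0.6, -0.1]
width: 0.0853
gripper_force: 0.0
```

Request:
drive_tool:
  deltas:
    - {"linear": [0,0,0],"twist": 4.1,"claw": 1}
    - {"linear": [0,0,0],"twist": 4.1,"claw": 1}

```text
clock: 1.27
position: [0.5219, -0.2914, 0.2216]
ee_rot: [-0.001, 0.589, 0.808, -0.0]
contact_force: [-1.1, -0.5, -0.4]
width: 0.0857
gripper_force: 0.0
```

Run:
```python
from h import *
print(sensors.get_state()['position'],sensors.get_state()['qpos'].round(2))
shot('wrist','w1.png');d=np.load('pics/w1.png.npz');print(-d['R'].T@d['t'],d['R'],d['K'])
print(proj('w1.png',[.5219,-.2902,.084]))
```

```text
[ 0.52187729 -0.29137138  0.22161732] [-0.63  0.32  1.49 -0.    1.33 -0.94]
[ 0.49836406 -0.21650384  0.35257411] [[ 9.52330921e-01  3.05066802e-01 -2.49646892e-04]
 [ 2.90807410e-01 -9.07569322e-01  3.02900934e-01]
 [ 9.21784473e-02 -2.88534524e-01 -9.53022016e-01]] [[297.98284182   0.         255.79664194]
 [  0.         297.98284182 195.69865834]
 [  0.           0.           1.        ]]
[255.79536363 187.56886028]
```

View pics/w1.png

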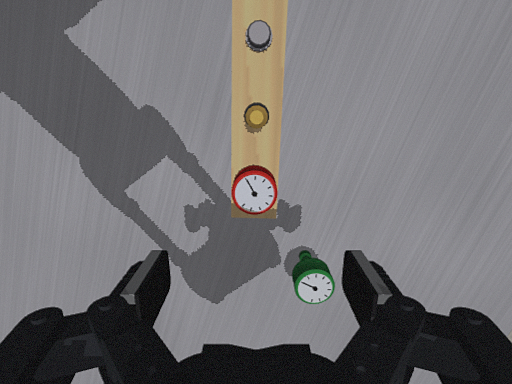

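The red dial's centre is at about (254,193) in the wrist view, and the green look-alike's is at (314,288). I'll work out both positions.

Run:
```python
from h import *
im=cv2.cvtColor(cv2.imread('pics/w1.png'),cv2.COLOR_BGR2HSV)
w=((im[...,1]<60)&(im[...,2]>150)).astype(np.uint8)[165:215,228:282]
c,_=cv2.findContours(w,cv2.RETR_EXTERNAL,cv2.CHAIN_APPROX_NONE);c=max(c,key=cv2.contourArea)
e=cv2.fitEllipse(c);print(e)
print(back('w1.png',(e[0][0]+228,e[0][1]+165),.084), [back('w1.png',(314,288),z)[:2] for z in(.08,.1)])
```

```text
((26.292898178100586, 27.332658767700195), (34.9638786315918, 38.585121154785156), 103.89311218261719)
[ 0.52197632 -0.29507939  0.084     ] [array([ 0.61518866, -0.37831086]), array([ 0.60661671, -0.36643835])]
```

Request:
drive_tool:
  deltas:
    - {"linear": [0,-3,-40],"twist": 0,"claw": 1}
    - {"linear": [0,-3,-80],"twist": 0,"claw": 1}
    - {"linear": [0,-3,-110],"twist": 0,"claw": 1}
    - {"linear": [0,-3,-135],"twist": 0,"claw": 1}
    - {"linear": [0,-3,-150],"twist": 0,"claw": 1}
    - {"linear": [0,-3,-159],"twist": 0,"claw": 1}
    - {"linear": [0,-3,-159],"twist": 0,"claw": 1}
    - {"linear": [0,-3,-159],"twist": 0,"claw": 1}

```text
clock: 1.98
position: [0.5217, -0.2956, 0.0635]
ee_rot: [0.0, 0.591, 0.807, 0.0]
contact_force: [-0.4, 0.5, 1.1]
width: 0.0853
gripper_force: 0.0
```

Request:
drive_tool:
  deltas:
    - {"linear": [0,0,0],"twist": 0,"claw": 0.6}
    - {"linear": [0,0,0],"twist": 0,"claw": 0.5}
    - {"linear": [0,0,0],"twist": 0,"claw": 0.4}
    - {"linear": [0,0,0],"twist": 0,"claw": 0.3}
    - {"linear": [0,0,0],"twist": 0,"claw": 0.3}
    - {"linear": [0,0,0],"twist": 0,"claw": 0.3}
    - {"linear": [0,0,0],"twist": 0,"claw": 0.3}
    - {"linear": [0,0,0],"twist": 0,"claw": 0.3}
  squeeze: 70

```text
clock: 2.65
position: [0.5223, -0.2957, 0.0649]
ee_rot: [0.001, 0.59, 0.807, -0.0]
contact_force: [0.3, -0.2, 6.3]
width: 0.0423
gripper_force: 70.4
```

Request:
drive_tool:
  deltas:
    - {"linear": [0,0,10],"twist": 0,"claw": 0.3}
    - {"linear": [0,0,30],"twist": 0,"claw": 0.3}
    - {"linear": [0,0,55],"twist": 0,"claw": 0.3}
    - {"linear": [0,0,85],"twist": 0,"claw": 0.3}
    - {"linear": [0,0,115],"twist": 0,"claw": 0.3}
    - {"linear": [0,0,140],"twist": 0,"claw": 0.3}
    - {"linear": [0,0,150],"twist": 0,"claw": 0.3}
    - {"linear": [0,0,150],"twist": 0,"claw": 0.3}
    - {"linear": [0,0,150],"twist": 0,"claw": 0.3}
    - {"linear": [0,0,150],"twist": 0,"claw": 0.3}

```text
clock: 3.48
position: [0.5205, -0.2943, 0.2112]
ee_rot: [-0.002, 0.59, 0.807, 0.0]
contact_force: [0.1, 0.0, -2.0]
width: 0.0422
gripper_force: 71.5
```

Request:
drive_tool:
  deltas:
    - {"linear": [6,30,0],"twist": -4,"claw": 0.3}
    - {"linear": [10,65,0],"twist": -8,"claw": 0.3}
    - {"linear": [14,105,0],"twist": -12,"claw": 0.3}
    - {"linear": [18,145,0],"twist": -16,"claw": 0.3}
    - {"linear": [22,185,0],"twist": -20,"claw": 0.3}
    - {"linear": [26,225,0],"twist": -24,"claw": 0.3}
    - {"linear": [30,265,0],"twist": -26.5,"claw": 0.3}
    - {"linear": [34,305,0],"twist": -26.5,"claw": 0.3}
    - {"linear": [39,345,0],"twist": -26.5,"claw": 0.3}
    - {"linear": [44,380,0],"twist": -26.5,"claw": 0.3}
    - {"linear": [48,415,0],"twist": -26.5,"claw": 0.3}
    - {"linear": [51,435,0],"twist": -26.5,"claw": 0.3}

```text
clock: 4.48
position: [0.5714, 0.1437, 0.2108]
ee_rot: [-0.002, 0.759, 0.651, -0.001]
contact_force: [1.0, 0.2, -2.0]
width: 0.0423
gripper_force: 71.7
```

Request:
drive_tool:
  deltas:
    - {"linear": [0,15,0],"twist": 0,"claw": 0.3}
    - {"linear": [0,15,0],"twist": 0,"claw": 0.3}
    - {"linear": [0,15,0],"twist": 0,"claw": 0.3}
    - {"linear": [0,15,0],"twist": 0,"claw": 0.3}
    - {"linear": [0,15,0],"twist": 0,"claw": 0.3}
    - {"linear": [0,15,0],"twist": 0,"claw": 0.3}

```text
clock: 4.98
position: [0.5725, 0.1537, 0.2129]
ee_rot: [-0.0, 0.76, 0.65, -0.0]
contact_force: [0.8, 0.1, -2.3]
width: 0.0425
gripper_force: 71.7
```

Run:
```python
from h import *
s=sensors.get_state();print(s['position'],s['contact_force'],s['width'],s['gripper_force'])
a=shot('wrist','w2.png');b=shot('scene','sc2.png')
u,v=map(int,proj('sc2.png',[.573,.157,.13]));print(u,v)
c=cv2.resize(b[v-60:v+60,u-80:u+80],(512,384),interpolation=cv2.INTER_CUBIC)
cv2.imwrite('pics/c2.png',np.vstack([a,c])[:,:,::-1][:, :]) if 0 else cv2.imwrite('pics/c2.png',cv2.resize(np.hstack([a,c]),(800,300))[:,:,::-1])
```

```text
[0.5725221 0.1536824 0.2129101] [ 0.80619751  0.11073823 -2.28729184] 0.04253005412403324 71.65374040603638
349 163
```

View pics/c2.png

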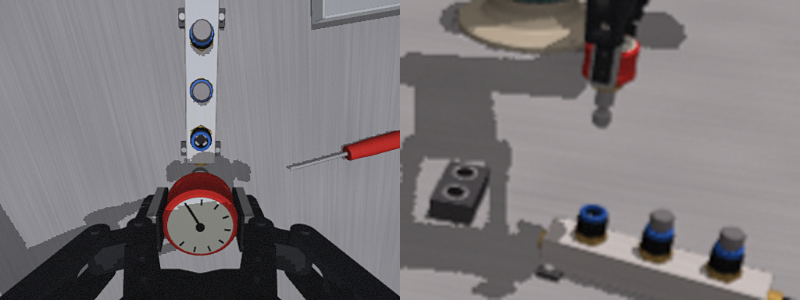

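The wrist view puts the open fitting at (257,178) and the held dial at (256,288). In the scene crop the gauge hangs upright above and behind the outlet. I'll measure the dial and fitting from the same picture.

```bash
cat > f.py <<'E'
from h import *
import sys
f=sys.argv[1];x0,y0,x1,y1=map(int,sys.argv[2:6]);gx0,gy0,gx1,gy1=map(int,sys.argv[6:10]);zd=float(sys.argv[10])
im=cv2.cvtColor(cv2.imread('pics/'+f),cv2.COLOR_BGR2HSV)
def ell(m,x0,y0,x1,y1):
    c,_=cv2.findContours(m[y0:y1,x0:x1].astype(np.uint8),cv2.RETR_EXTERNAL,cv2.CHAIN_APPROX_NONE)
    e=cv2.fitEllipse(cv2.convexHull(max(c,key=cv2.contourArea)));return (e[0][0]+x0,e[0][1]+y0),e[1]
b=ell((abs(im[...,0].astype(int)-112)<18)&(im[...,1]>110),x0,y0,x1,y1)
d=ell((im[...,1]<60)&(im[...,2]>110),gx0,gy0,gx1,gy1)
print(b,back(f,b[0],.069),d,back(f,d[0],zd))
E
python3 f.py w2.png 235 155 280 200 200 245 312 335 0.230
python3 - <<'E'
from h import *
im=cv2.cvtColor(cv2.imread('pics/sc2.png'),cv2.COLOR_BGR2HSV)
print(proj('sc2.png',[.573,.157,.069]))
m=((abs(im[...,0].astype(int)-112)<18)&(im[...,1]>110)).astype(np.uint8)[175:205,330:358]
c,_=cv2.findContours(m,cv2.RETR_EXTERNAL,cv2.CHAIN_APPROX_NONE);c=cv2.convexHull(max(c,key=cv2.contourArea)).reshape(-1,2)+[330,175]
print(c.min(0),c.max(0));e=cv2.fitEllipse(c);print(e,back('sc2.png',e[0],.0665))
E
```

```text
((257.1419448852539, 179.7540512084961), (25.50261688232422, 26.595884323120117)) [0.57484338 0.16033081 0.069     ] ((255.68151473999023, 288.074951171875), (71.99567413330078, 83.52702331542969)) [0.57234071 0.15297718 0.23      ]
[346.16817638 186.74269882]
[341 185] [351 192]
((345.8616943359375, 188.49346923828125), (7.637460708618164, 10.673956871032715), 95.92817687988281) [0.57655985 0.15709502 0.0665    ]
```

Request:
drive_tool:
  deltas:
    - {"linear": [1.5,3,-20],"twist": 0,"claw": 0.3}
    - {"linear": [1.5,3,-40],"twist": 0,"claw": 0.3}
    - {"linear": [1.5,3,-55],"twist": 0,"claw": 0.3}
    - {"linear": [1.5,3,-63],"twist": 0,"claw": 0.3}
    - {"linear": [1.5,3,-63],"twist": 0,"claw": 0.3}
    - {"linear": [1.5,3,-63],"twist": 0,"claw": 0.3}
    - {"linear": [1.5,3,-63],"twist": 0,"claw": 0.3}
    - {"linear": [1.5,3,-63],"twist": 0,"claw": 0.3}

```text
clock: 5.75
position: [0.5751, 0.1579, 0.1516]
ee_rot: [0.001, 0.76, 0.65, 0.001]
contact_force: [-0.3, 0.2, -2.2]
width: 0.042
gripper_force: 71.7
```

Run:
```python
from h import *
s=sensors.get_state();print(s['position'],s['contact_force'],s['qpos'].round(2))
a=shot('wrist','w3.png');b=shot('scene','sc3.png');t=shot('top','top3.png')
u,v=map(int,proj('sc3.png',[.573,.157,.09]));print(u,v)
c=cv2.resize(b[v-32:v+32,u-32:u+32],(384,384),interpolation=cv2.INTER_NEAREST)
cv2.imwrite('pics/c3.png',cv2.resize(np.hstack([a[:,64:448],c]),(800,400))[:,:,::-1])
```

```text
[0.575073   0.15786465 0.15164136] [-0.31068453  0.21221036 -2.23760561] [ 0.15  0.37  1.6  -0.    1.17  0.31]
347 178
```

View pics/c3.png

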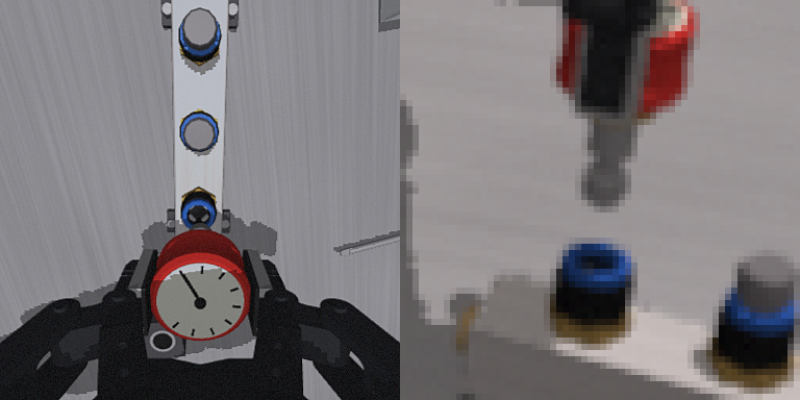

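In the wrist view the mouth is at about (254,204), just beyond the held gauge. In the scene view the stem tip is at about (347.5,178) and the mouth at (346.5,187), so they are nearly in line.

Run:
```python
from h import *
sc=lambda x,y:(347-32+(x-400)/6.25-.5,178-32+y/6.25-.5)
wr=lambda x,y:(x*.96+64,y*.96)
print('mouth scene',back('sc3.png',sc(597,258),.069),'mouth wrist',back('w3.png',wr(198,213),.069))
print('wrist plugs',back('w3.png',wr(199.5,133),.084),back('w3.png',wr(200,25),.084), 'dial',back('w3.png',wr(200,302),.170))
for z in(.085,.09,.095,.1,.113): print(z,proj('sc3.png',[.575,.158,z]))
print('tip px',sc(603,205),sc(603,185), 'plug scene',back('sc3.png',sc(767,262),.084))
# blue mask column/row stats
for f,(x0,y0,x1,y1) in {'sc3.png':(335,180,357,200),'w3.png':(225,175,285,235)}.items():
    im=cv2.cvtColor(cv2.imread('pics/'+f),cv2.COLOR_BGR2HSV)
    m=((abs(im[...,0].astype(int)-112)<18)&(im[...,1]>110))[y0:y1,x0:x1]
    ys,xs=np.nonzero(m);print(f,xs.min()+x0,xs.max()+x0,ys.min()+y0,ys.max()+y0)
t=cv2.cvtColor(cv2.imread('pics/top1.png'),cv2.COLOR_BGR2GRAY)
for p in((119,230),(146,234)): print('top plug',back('top1.png',p,.084))
```

```text
mouth scene [0.57325539 0.15669926 0.069     ] mouth wrist [0.57461578 0.16167445 0.069     ]
wrist plugs [0.58468436 0.21911    0.084     ] [0.59424375 0.27830094 0.084     ] dial [0.57497864 0.15707773 0.17      ]
0.085 [347.4079241  181.39481282]
0.09 [347.6972349  179.52781356]
0.095 [347.98851482 177.64810701]
0.1 [348.28178404 175.755563  ]
0.113 [349.05374148 170.77391705]
tip px (346.98, 178.3) (346.98, 175.1) plug scene [0.58068184 0.21507931 0.084     ]
sc3.png 341 351 185 192
w3.png 238 271 184 218
top plug [0.59063671 0.26747506 0.084     ]
top plug [0.58057268 0.209512   0.084     ]
```

Request:
drive_tool:
  deltas:
    - {"linear": [0,1,-5],"twist": 0,"claw": 0.3}
    - {"linear": [0,1,-10],"twist": 0,"claw": 0.3}
    - {"linear": [0,1,-14],"twist": 0,"claw": 0.3}
    - {"linear": [0,1,-17],"twist": 0,"claw": 0.3}
    - {"linear": [0,1,-18],"twist": 0,"claw": 0.3}
    - {"linear": [0,1,-18],"twist": 0,"claw": 0.3}
    - {"linear": [0,1,-18],"twist": 0,"claw": 0.3}
    - {"linear": [0,1,-18],"twist": 0,"claw": 0.3}

```text
clock: 6.57
position: [0.5743, 0.1588, 0.1324]
ee_rot: [0.0, 0.76, 0.65, 0.0]
contact_force: [0.2, 0.2, -1.7]
width: 0.0421
gripper_force: 71.7
```

Run:
```python
from h import *
s=sensors.get_state();print(s['position'],s['contact_force'])
a=shot('wrist','w4.png');b=shot('scene','sc4.png')
u,v=347,182
c=cv2.resize(b[v-24:v+24,u-24:u+24],(384,384),interpolation=cv2.INTER_CUBIC)
cv2.imwrite('pics/c4.png',cv2.resize(np.hstack([cv2.resize(a[150:300,180:330],(384,384)),c]),(800,400))[:,:,::-1])
print(proj('sc4.png',[s['position'][0],s['position'][1],.07]))
```

```text
[0.57432147 0.1588283  0.13243472] [ 0.20716835  0.16065402 -1.72273566]
[346.95904225 186.8236313 ]
```

View pics/c4.png

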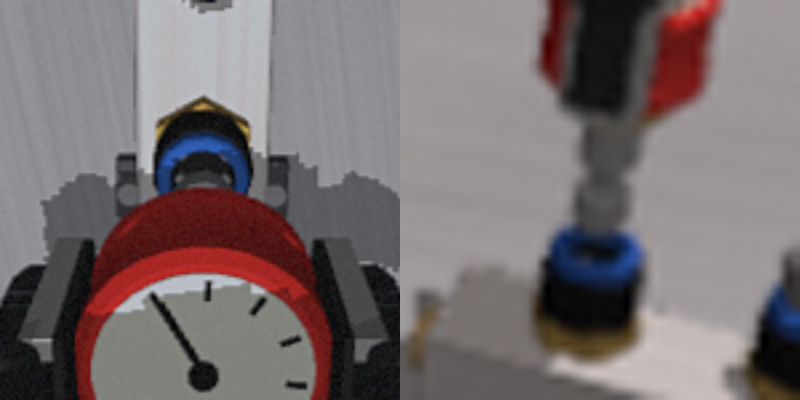

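The wrist and scene views both show the stem tip centred just above the blue mouth, so I'll go in slowly.

Request:
drive_tool:
  deltas:
    - {"linear": [0,0,-1.5],"twist": 0,"claw": 0.3}
    - {"linear": [0,0,-3],"twist": 0,"claw": 0.3}
    - {"linear": [0,0,-4],"twist": 0,"claw": 0.3}
    - {"linear": [0,0,-5],"twist": 0,"claw": 0.3}
    - {"linear": [0,0,-6],"twist": 0,"claw": 0.3}
    - {"linear": [0,0,-7],"twist": 0,"claw": 0.3}
    - {"linear": [0,0,-8],"twist": 0,"claw": 0.3}
    - {"linear": [0,0,-8],"twist": 0,"claw": 0.3}

```text
clock: 7.33
position: [0.574, 0.1588, 0.1241]
ee_rot: [-0.0, 0.76, 0.65, -0.0]
contact_force: [-0.4, 0.7, -2.3]
width: 0.0422
gripper_force: 71.7
```

Request:
drive_tool:
  deltas:
    - {"linear": [0,0,-1],"twist": 0,"claw": 0.3}
    - {"linear": [0,0,-2],"twist": 0,"claw": 0.3}
    - {"linear": [0,0,-3],"twist": 0,"claw": 0.3}
    - {"linear": [0,0,-4],"twist": 0,"claw": 0.3}
    - {"linear": [0,0,-5],"twist": 0,"claw": 0.3}
    - {"linear": [0,0,-5],"twist": 0,"claw": 0.3}

```text
clock: 7.83
position: [0.574, 0.1588, 0.1191]
ee_rot: [-0.0, 0.76, 0.65, -0.0]
contact_force: [-0.7, 1.1, -2.0]
width: 0.0423
gripper_force: 71.7
```

Request:
drive_tool:
  deltas:
    - {"linear": [0,0,-0.5],"twist": 0,"claw": 0.3}
    - {"linear": [0,0,-1],"twist": 0,"claw": 0.3}
    - {"linear": [0,0,-1.5],"twist": 0,"claw": 0.3}
    - {"linear": [0,0,-2],"twist": 0,"claw": 0.3}
    - {"linear": [0,0,-2.5],"twist": 0,"claw": 0.3}
    - {"linear": [0,0,-3],"twist": 0,"claw": 0.3}
    - {"linear": [0,0,-3],"twist": 0,"claw": 0.3}

```text
clock: 8.42
position: [0.5741, 0.1588, 0.1162]
ee_rot: [-0.0, 0.76, 0.65, -0.0]
contact_force: [0.2, 0.1, -2.0]
width: 0.0425
gripper_force: 71.7
```

Request:
drive_tool:
  deltas:
    - {"linear": [0,0,-0.5],"twist": 0,"claw": 0.3}
    - {"linear": [0,0,-1],"twist": 0,"claw": 0.3}
    - {"linear": [0,0,-1.5],"twist": 0,"claw": 0.3}
    - {"linear": [0,0,-2],"twist": 0,"claw": 0.3}
    - {"linear": [0,0,-2],"twist": 0,"claw": 0.3}

```text
clock: 8.83
position: [0.5743, 0.1591, 0.1146]
ee_rot: [0.0, 0.76, 0.65, 0.0]
contact_force: [-0.3, 0.4, -0.6]
width: 0.0425
gripper_force: 71.7
```

Request:
drive_tool:
  deltas:
    - {"linear": [0,0,-0.4],"twist": 0,"claw": 0.3}
    - {"linear": [0,0,-0.8],"twist": 0,"claw": 0.3}
    - {"linear": [0,0,-1.2],"twist": 0,"claw": 0.3}
    - {"linear": [0,0,-1.6],"twist": 0,"claw": 0.3}
    - {"linear": [0,0,-2],"twist": 0,"claw": 0.3}

```text
clock: 9.25
position: [0.5745, 0.1592, 0.1137]
ee_rot: [0.0, 0.76, 0.65, 0.001]
contact_force: [-2.3, 0.8, 9.0]
width: 0.0422
gripper_force: 72.4
```

Request:
drive_tool:
  deltas:
    - {"linear": [0,0,-0.4],"twist": 0,"claw": 0.3}
    - {"linear": [0,0,-0.8],"twist": 0,"claw": 0.3}
    - {"linear": [0,0,-1.2],"twist": 0,"claw": 0.3}
    - {"linear": [0,0,-1.5],"twist": 0,"claw": 0.3}

```text
clock: 9.58
position: [0.5746, 0.1592, 0.1126]
ee_rot: [0.0, 0.76, 0.65, 0.001]
contact_force: [-2.6, 0.8, 10.3]
width: 0.0424
gripper_force: 72.6
```

Request:
drive_tool:
  deltas:
    - {"linear": [0,0,-0.4],"twist": 0,"claw": 0.3}
    - {"linear": [0,0,-0.8],"twist": 0,"claw": 0.3}
    - {"linear": [0,0,-1.2],"twist": 0,"claw": 0.3}
    - {"linear": [0,0,-1.5],"twist": 0,"claw": 0.3}

```text
clock: 9.92
position: [0.5743, 0.1591, 0.1101]
ee_rot: [0.0, 0.76, 0.65, 0.001]
contact_force: [-0.9, 1.5, 1.8]
width: 0.0421
gripper_force: 71.9
```

Request:
drive_tool:
  deltas:
    - {"linear": [0,0,-0.4],"twist": 0,"claw": 0.3}
    - {"linear": [0,0,-0.8],"twist": 0,"claw": 0.3}
    - {"linear": [0,0,-1.2],"twist": 0,"claw": 0.3}

```text
clock: 10.17
position: [0.5743, 0.159, 0.108]
ee_rot: [-0.0, 0.76, 0.65, 0.0]
contact_force: [0.5, 2.2, 1.5]
width: 0.0422
gripper_force: 71.9
```

Request:
drive_tool:
  deltas:
    - {"linear": [0,0,-0.6],"twist": 0,"claw": 0.3}
    - {"linear": [0,0,-1.2],"twist": 0,"claw": 0.3}
    - {"linear": [0,0,-1.8],"twist": 0,"claw": 0.3}
    - {"linear": [0,0,-2.4],"twist": 0,"claw": 0.3}
    - {"linear": [0,0,-3],"twist": 0,"claw": 0.3}
    - {"linear": [0,0,-3.6],"twist": 0,"claw": 0.3}
    - {"linear": [0,0,-4.2],"twist": 0,"claw": 0.3}
    - {"linear": [0,0,-4.8],"twist": 0,"claw": 0.3}

```text
clock: 10.83
position: [0.5743, 0.159, 0.1033]
ee_rot: [0.0, 0.76, 0.65, 0.0]
contact_force: [0.7, 3.0, 2.6]
width: 0.0424
gripper_force: 71.9
```

Request:
drive_tool:
  deltas:
    - {"linear": [0,0,-0.5],"twist": 0,"claw": 0.3}
    - {"linear": [0,0,-1],"twist": 0,"claw": 0.3}
    - {"linear": [0,0,-1.5],"twist": 0,"claw": 0.3}
    - {"linear": [0,0,-1.5],"twist": 0,"claw": 0.3}

```text
clock: 11.17
position: [0.5742, 0.1588, 0.1016]
ee_rot: [0.0, 0.76, 0.65, 0.0]
contact_force: [1.5, 2.3, 1.0]
width: 0.0424
gripper_force: 71.9
```

Request:
drive_tool:
  deltas:
    - {"linear": [0,0,-0.5],"twist": 0,"claw": 0.3}
    - {"linear": [0,0,-1],"twist": 0,"claw": 0.3}
    - {"linear": [0,0,-1],"twist": 0,"claw": 0.3}

```text
clock: 11.42
position: [0.574, 0.1585, 0.1003]
ee_rot: [0.0, 0.76, 0.65, -0.0]
contact_force: [1.2, 1.2, -2.5]
width: 0.0425
gripper_force: 71.6
```

Request:
drive_tool:
  deltas:
    - {"linear": [0,0,-0.5],"twist": 0,"claw": 0.3}
    - {"linear": [0,0,-1],"twist": 0,"claw": 0.3}
    - {"linear": [0,0,-1],"twist": 0,"claw": 0.3}
    - {"linear": [0,0,-1],"twist": 0,"claw": 0.3}

```text
clock: 11.75
position: [0.574, 0.1586, 0.0996]
ee_rot: [0.0, 0.76, 0.65, -0.0]
contact_force: [1.4, 1.0, -2.4]
width: 0.0428
gripper_force: 71.6
```

Request:
drive_tool:
  deltas:
    - {"linear": [0,0,0.5],"twist": 0,"claw": 0.3}
    - {"linear": [0,0,1],"twist": 0,"claw": 0.3}
    - {"linear": [0,0,1.5],"twist": 0,"claw": 0.3}
    - {"linear": [0,0,2],"twist": 0,"claw": 0.3}
    - {"linear": [0,0,2],"twist": 0,"claw": 0.3}

```text
clock: 12.17
position: [0.5739, 0.1587, 0.101]
ee_rot: [-0.0, 0.76, 0.65, -0.0]
contact_force: [1.7, 1.9, -8.9]
width: 0.042
gripper_force: 72.1
```

Request:
drive_tool:
  deltas:
    - {"linear": [0,0,0.4],"twist": 0,"claw": 0.3}
    - {"linear": [0,0,0.7],"twist": 0,"claw": 0.3}
    - {"linear": [0,0,0.7],"twist": 0,"claw": 0.3}
    - {"linear": [0,0,0.7],"twist": 0,"claw": 0.3}

```text
clock: 12.5
position: [0.5738, 0.1586, 0.1013]
ee_rot: [-0.0, 0.76, 0.65, -0.001]
contact_force: [4.7, 1.0, -17.9]
width: 0.042
gripper_force: 73.1
```

It held a 15 N pull. I'll ease back and let go.

Request:
drive_tool:
  deltas:
    - {"linear": [0,0,-0.6],"twist": 0,"claw": 0.3}
    - {"linear": [0,0,-1.2],"twist": 0,"claw": 0.3}
    - {"linear": [0,0,-1.7],"twist": 0,"claw": 0.3}
    - {"linear": [0,0,-1.7],"twist": 0,"claw": 0.3}
  squeeze: 30

```text
clock: 12.83
position: [0.5738, 0.1587, 0.1012]
ee_rot: [-0.0, 0.76, 0.65, -0.0]
contact_force: [0.8, 0.1, -10.9]
width: 0.0423
gripper_force: 73.4
```

Request:
drive_tool:
  deltas:
    - {"linear": [0,0,0],"twist": 0,"claw": 0.6}
    - {"linear": [0,0,0],"twist": 0,"claw": 0.75}
    - {"linear": [0,0,0],"twist": 0,"claw": 0.9}
    - {"linear": [0,0,0],"twist": 0,"claw": 1}
    - {"linear": [0,0,0],"twist": 0,"claw": 1}
    - {"linear": [0,0,0],"twist": 0,"claw": 1}
    - {"linear": [0,0,0],"twist": 0,"claw": 1}
    - {"linear": [0,0,0],"twist": 0,"claw": 1}

```text
clock: 13.5
position: [0.5742, 0.1588, 0.1009]
ee_rot: [0.0, 0.76, 0.65, 0.0]
contact_force: [0.2, -0.7, -0.1]
width: 0.0854
gripper_force: 0.0
```

Request:
drive_tool:
  deltas:
    - {"linear": [0,0,8],"twist": 0,"claw": 1}
    - {"linear": [0,0,20],"twist": 0,"claw": 1}
    - {"linear": [0,0,40],"twist": 0,"claw": 1}
    - {"linear": [0,0,65],"twist": 0,"claw": 1}
    - {"linear": [0,0,90],"twist": 0,"claw": 1}
    - {"linear": [0,0,110],"twist": 0,"claw": 1}
    - {"linear": [0,0,120],"twist": 0,"claw": 1}
    - {"linear": [0,0,120],"twist": 0,"claw": 1}
    - {"linear": [0,0,120],"twist": 0,"claw": 1}
    - {"linear": [0,0,120],"twist": 0,"claw": 1}

```text
clock: 14.33
position: [0.5732, 0.1587, 0.2194]
ee_rot: [-0.001, 0.76, 0.65, -0.001]
contact_force: [-1.6, -0.6, -1.6]
width: 0.0856
gripper_force: 0.0
```

Run:
```python
from h import *
s=sensors.get_state();print(s['position'],s['contact_force'])
a=shot('wrist','w5.png');b=shot('scene','sc5.png')
c=cv2.resize(b[135:231,299:395],(384,384),interpolation=cv2.INTER_CUBIC)
cv2.imwrite('pics/c5.png',cv2.resize(np.hstack([a[:,64:448],c]),(800,400))[:,:,::-1])
```

```text
[0.5732337  0.15867183 0.21940439] [-1.64039315 -0.62580826 -1.55193188]
```

View pics/c5.png

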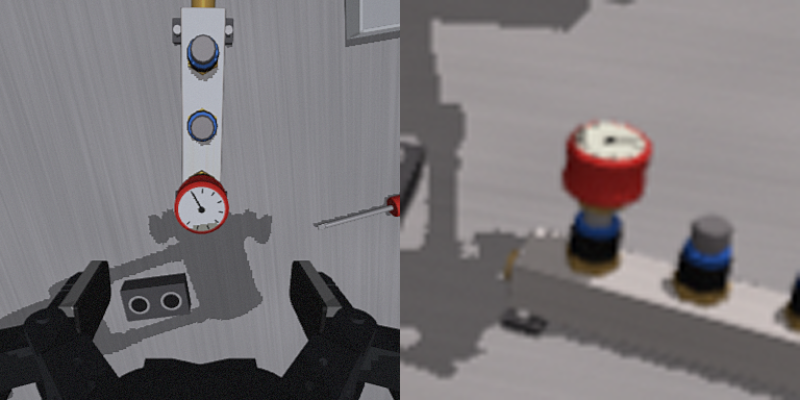

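The gauge stands upright in the outlet (dial at about (201,210) in the wrist crop) and the gripper is clear, so I'm handing the job in.

```bash
python3 -c "
from rig import manip
print(manip.sign_off())"
```

```text
the job is handed in; nothing more can be done
None
```

The red gauge is locked upright in the open outlet. It held an upward tug of about 15 N (the task asked for about 10 N), and I released it and handed the job in; the hand-in call gave no verdict.

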